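# Tip the bone balls off the sorting board and dish the checker

## Robot

A 6-joint arm with a two-finger parallel gripper is mounted at the origin on the work surface. World frame = base frame: x ahead of the robot, y to its left, z up, the work surface at z = 0. Lengths are in m, angles in rad, forces in N, time in s.
With the tool pointing down it reaches from about 0.375 to 0.9 m from the base axis. Payload 3.1 kg.
Tool frame: the origin (TCP) lies on the mounting face of the last link; the fingertips stand 182 mm ahead of it and the grasp point (between the pads) lies 164 mm ahead of it; z points along the fingers, y is the direction in which the jaws open and shut (so a half turn about z gives the same grasp; the last joint's range is limited). The gripper opens to 87 mm and grips with 3 to 60 N. Pads are 19 mm wide; open, the fingers measure 117 mm over their backs; the gripper's body (75 mm by 190 mm) begins 51 mm behind the grasp point.
Start: joints at [0.94, 0.527, 1.433, -0, 1.181, -0.178], TCP at [0.273, 0.562, 0.405] pointing down, gripper open.
Joint ranges: [-3.08, 3.08], [-0.75, 2.2], [0.22, 2.44], [-1.43, 4.57], [0, 2.65], [-2.85, 2.85]. Speed limits (rad/s): [2.79, 2.79, 3.14, 3.14, 3.14, 3.14].

## Interface

Orientations are given as a unit quaternion [x, y, z, w].
In Python, from rig import robot, camera, camera_model gives the robot as it stands.
- The arm moves only by the tool drive_tool, never from a script. Its argument "plan" is a list that holds one entry, the list of rows, each a list of 6 numbers: the shift along the world's x, y, z in units of 2.5 cm (1.0 is 2.5 cm), then the turn, a rotation vector about the world's x, y, z in units of 6 degrees (1.0 is 6 degrees). A call has 1 to 8 rows; each row shifts and turns the commanded pose from where the row before left it; what a row does not reach is not made up. A row lasts 1/8 s, in which the tool goes at most 62.5 mm and 10.7 degrees, less where a joint would pass 70% of its speed; a pose out of reach is approached as far as the arm can. A call with a number of a shift or a turn outside -1 to 1 is refused whole. A call with a gripper value outside its range is refused whole. "grip" is the closure, from 0 (fully open) to 1 (shut), set as the call begins (left out, the last holds). The fingers move at their own pace and stop on an object; "force" is the grip in N (left out, the last holds). Time passes only in rows, so rows that do not move let the fingers close. It gives the time, the measured TCP pose, the force and the opening at its end, in the units of the state.
- robot.get_obs(): the state, without advancing time (a new reading comes with each control period).
- camera(name): name is "scene" or "top" or "wrist"; returns the picture (384x512x3 uint8, red, green, blue); there is no depth.
- camera_model(name): a dict with "K" (3x3 intrinsics, pixels), "world_to_cam" (4x4, takes a point from world to camera coordinates); the wrist camera has in their place "tool_from_camera" (4x4, takes a point from camera to tool coordinates, whose origin is the TCP and whose axes are the flange's). Camera axes: x right, y up, looking along -z (the intrinsics and any distortion apply to the point x, -y, -z); pixel columns grow to the right and rows downward; lengths in m; the calibration is good to about 2 mm. A picture is of the moment at which its call begins: read the wrist's pose just before it. camera_model takes no time and is no camera call.
- robot.hand_in(): hands the job in, once; it reports no verdict.
The state is a dict: "time": time; "q": joint angles; "joint_velocities": joint speeds; "joint_torque": joint torques, N m; "position": TCP position; "tool_rot": TCP orientation; "ft_force": force on the tool from outside, world axes, zero at the start; "moment": the same for the moment, N m; "grip_width": finger opening in m.
Only numpy, scipy, OpenCV 4.12 (cv2) and the standard library are available. Lean on these libraries where they do the work, as an engineer would, in place of code of your own. Each camera call takes 0.05 s, during which the arm holds its last target.

## Task

Tip the hinged sorting board by pressing its side paddle, so that the two bone balls roll off into the catch trough of the stand while the ebony checker stays on the board; do not touch the balls. Then take that checker off the board and set it down in the turquoise dish, lowering it in rather than dropping it from above the rim. Leave the dish, the other checker, the dice cup and the bell where they stand.

Things in the scene. Friction and masses are not known exactly. Their poses are not given: they have to be found in the camera images.
- stand: Fixed wooden stand; origin under it at table level. Along its own axes, mm: hinged board, level top 55 high, x -70..70, y -49..75; behind it (y -82..-49) a gutter and a 63 high back lip; front edge y 75 open. Catch trough x -70..70, y 81..145, floor 6, walls 55 high (14 by the board). Hinge along x at y -30. Side paddle, fixed to the board: x -125..-70, y 35..75
- paddle (a point): Where to press: top centre of the brass plate on the board's paddle, 55 mm high, axes as the board's. A damped spring holds the board level; pressed straight down 23 mm here (3 to 8 N) it meets its stop, the board tilted 16 degrees down to the stand's +y. Balls need about 1 s to roll off. Let go, it rises level within 1 s
- bead_a: Bone ball, 24 mm diameter, origin at its centre; starts in the gutter at the back of the board, against the lip, on the +x half of the board
- bead_b: Second bone ball, same as bead_a, also in the gutter, nearer the board's +x end
- checker: Ebony checker, a flat black disc 34 mm in diameter, 10 mm thick, lying flat on the level part of the board on its -x half; origin at the centre of its underside. To pinch it, the clear direction for the fingers is along the stand's y
- dish: Round turquoise ceramic dish, loose, standing on the cabinet top: rim 120 mm across outside and 30 mm high, wall 4 mm, flat inside bottom 5 mm above its underside and about 75 mm across; origin at the centre of its underside, z up
- spare: A second ebony checker, the same size, lying on the cabinet top (not on the board); leave it there. Origin at the centre of its underside
- cup: Inlaid khatam dice cup, 66 mm across and 80 mm high, upright on the cabinet top; leave it. Origin at the centre of its underside
- bell: Brass hand bell, 60 mm across and 77 mm high, upright on the cabinet top; leave it. Origin at the centre of its underside
There are look-alikes about, which are no part of the job. Leave any blue look-alike of the checker alone.

How it is judged:
On the way:
1. both balls are in the catch trough while the checker still lies on the board (y of bead_a in the frame of stand between 0.076 and 0.148 m and z of each of bead_a, bead_b in the frame of stand below 0.03 m and y of bead_b in the frame of stand between 0.076 and 0.148 m and y of checker in the frame of stand between -0.06 and 0.075 m and z of checker in the frame of stand between 0.02 and 0.065 m and x of checker in the frame of stand between -0.08 and 0.08 m), for 0.2 s.
At the end, for the whole second after the job is handed in: Both balls lie in the catch trough of the stand; the checker from the board lies still inside the dish (within 45 mm of its centre, leaning on the dish's side is fine); the dish stands upright on the cabinet top, and dish, other checker, cup and bell are within 30 mm of where they began (y of bead_a in the frame of stand between 0.076 and 0.148 m and z of each of bead_a, bead_b in the frame of stand below 0.03 m and x of bead_a in the frame of stand between -0.075 and 0.075 m and y of bead_b in the frame of stand between 0.076 and 0.148 m and x of bead_b in the frame of stand between -0.075 and 0.075 m and horizontal distance between checker and dish below 0.045 m and z of checker in the frame of dish between 0 and 0.025 m and linear speed of checker below 0.03 m/s and angle between dish's own z axis and vertical below 0.15 rad and height (world z) of dish below 0.01 m); the robot touches nothing.
It fails at once if the hand or arm touches a ball (contact force between any of bead_a, bead_b and the fingers above 0.3 N or contact force between any of bead_a, bead_b and the arm above 0.3 N).
It fails at once if the checker is let go more than 20 mm above the dish's rim (horizontal distance between checker and dish below 0.07 m and z of checker in the frame of dish above 0.05 m and contact force between checker and the fingers below 0.01 N).
It fails at once if the dish, the other checker, the cup or the bell is moved by more than 30 mm (distance of any of dish, spare, cup, bell from where it was at the start of the episode above 0.03 m).
It also fails if it takes over 45 s, if anything falls off the work surface, if the arm or the gripper's body presses on something with over 40 N, if the wrist force passes 120 N, or if a joint passes its speed limit or range.

## Working session

There is one attempt and no reset: what is moved stays moved. The work goes in short steps, Python scripts to look and compute and a tool call to move; the robot and the scene stay as the last step left them, time stands still between calls to the robot, and variables do not carry over. Pictures are saved under pics/ and viewed, and the job is handed in when it is done.

Besides the shell and the picture viewer there is one more tool, called after ">>>" in YAML: its name, and indented under it one key for each argument. drive_tool: Moves the arm, as the interface text tells. Shifts and turns lie within -1 to 1; 1 stands for 2.5 cm of shift or 6 degrees of turn. Its arguments: {"type":"object","properties":{"plan":{"type":"array","items":{"type":"array","items":{"type":"array","items":{"type":"number","minimum":-1,"maximum":1}}}},"grip":{"type":"number"},"force":{"type":"number"}},"required":["plan"]}

```bash
ls; mkdir -p pics; python3 - <<'E'
from rig import robot,camera,camera_model
import cv2,json
o=robot.get_obs();print(o)
for n in ("scene","top","wrist"):
    im=camera(n);cv2.imwrite(f"pics/{n}0.png",im[:,:,::-1]);m=camera_model(n);print(n,m)
E
```

```text
pics
{'time': 0.0, 'q': array([ 9.39518794e-01,  5.28492772e-01,  1.43389804e+00, -2.24899688e-05,
        1.18136540e+00, -1.78488085e-01]), 'joint_velocities': array([-0.00030389, -0.00079168, -0.00064787, -0.00190842,  0.00010289,
        0.00092669]), 'joint_torque': array([ 2.85709802e-04, -4.40031445e+01, -1.76594692e+01,  6.33283309e-02,
        5.82116819e-02, -1.59759838e-04]), 'position': array([0.27318984, 0.56175824, 0.4037562 ]), 'tool_rot': array([ 2.24461410e-01,  9.74482378e-01, -9.98412092e-04, -4.16567215e-04]), 'ft_force': array([-0.03832554, -1.12870525, -0.72723867]), 'moment': array([-0.02171336, -0.00658824,  0.00408319]), 'grip_width': 0.08717478115379926}
scene {'K': array([[443.39099688,   0.        , 255.25913306],
       [  0.        , 443.39099688, 198.75074546],
       [  0.        ,   0.        ,   1.        ]]), 'world_to_cam': array([[-0.74352117,  0.66870305, -0.00353516,  0.50881624],
       [-0.47630649, -0.52587283,  0.70469135,  0.13910385],
       [ 0.46937021,  0.52563676,  0.70950519, -1.31375886],
       [ 0.        ,  0.        ,  0.        
[... 273 characters left out ...]
992345,  0.11426439,  0.21492359, -0.52601301],
       [-0.21282132, -0.03043507,  0.97661701, -0.96292503],
       [ 0.        ,  0.        ,  0.        ,  1.        ]])}
wrist {'K': array([[267.71561878,   0.        , 255.29756027],
       [  0.        , 267.71561878, 194.19898697],
       [  0.        ,   0.        ,   1.        ]]), 'tool_from_camera': array([[ 9.03776192e-04,  9.70193389e-01,  2.42330294e-01,
         6.62902145e-02],
       [ 9.99999514e-01, -9.72368928e-04,  1.63455227e-04,
         1.08447198e-04],
       [ 3.94217629e-04,  2.42330028e-01, -9.70193796e-01,
         1.91975346e-02],
       [ 0.00000000e+00,  0.00000000e+00,  0.00000000e+00,
         1.00000000e+00]])}
```

View pics/scene0.png

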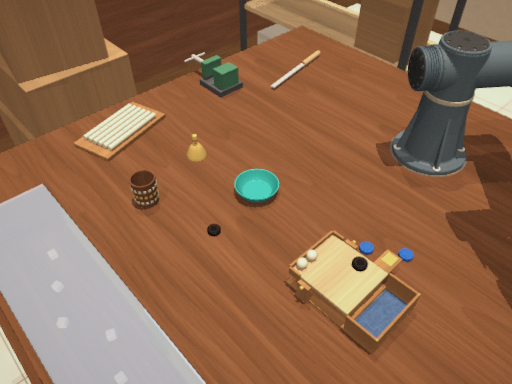

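View pics/top0.png

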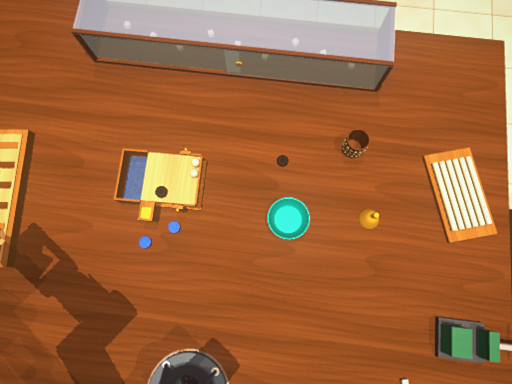

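View pics/wrist0.png

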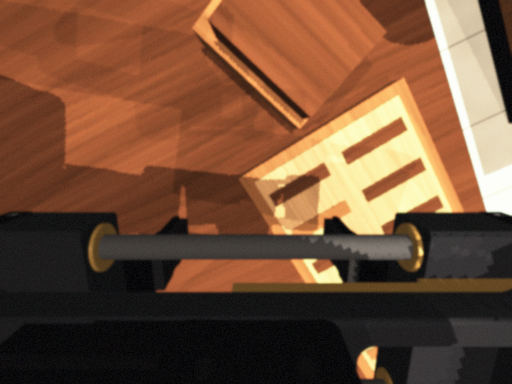

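The top view shows the stand at about (160,182), with its blue trough to the left (world +y) and the brass paddle plate at (146,212). The black disc on the board is at (161,192). The balls are at (195,162) and (194,172), and the dish is at (289,218). The spare on the tabletop is at (283,160), the blue look-alikes are at (145,242) and (174,227), the cup is at (355,144) and the bell at (369,218). Only the black disc at (161,192) lies on the board's -x half, so it is the checker. I'll confirm that in a crop and measure.

```bash
cat > h.py <<'E'
import numpy as np,cv2
from rig import robot,camera,camera_model
def ray(n,u,v):
    m=camera_model(n);K=m["K"];T=m["world_to_cam"]
    d=np.array([(u-K[0,2])/K[0,0],-(v-K[1,2])/K[1,1],-1.])
    R=T[:3,:3];c=-R.T@T[:3,3];return c,R.T@d
def onplane(n,u,v,z):
    c,d=ray(n,u,v);return c+d*(z-c[2])/d[2]
def proj(n,p):
    m=camera_model(n);K=m["K"];T=m["world_to_cam"]
    q=T[:3,:3]@np.asarray(p)+T[:3,3];return K[0,0]*q[0]/-q[2]+K[0,2],-K[1,1]*q[1]/-q[2]+K[1,2]
def blobs(mask,mina=15):
    n,l,s,c=cv2.connectedComponentsWithStats(mask.astype(np.uint8))
    return [(tuple(np.round(c[i],1)),int(s[i,4]),tuple(int(x) for x in s[i,:4])) for i in range(1,n) if s[i,4]>=mina]
E
python3 - <<'E'
from h import *
for n,z in(("top","pics/top0.png"),("scene","pics/scene0.png")):
    im=cv2.imread(z);hsv=cv2.cvtColor(im,cv2.COLOR_BGR2HSV);H,S,V=cv2.split(hsv)
    box=(90,130,330,260) if n=="top" else (190,160,430,360)
    roi=np.zeros(H.shape,bool);roi[box[1]:box[3],box[0]:box[2]]=1
    M={"turq":(H>80)&(H<98)&(S>100),"blue":(H>105)&(H<125)&(S>120)&(V>120),"trough":(H>98)&(H<125)&(S>60)&(V<=170),"black":(V<45),"white":(S<70)&(V>150),"brass":(H>18)&(H<30)&(S>165)&(V>170)}
    for k,m in M.items(): print(n,k,blobs(m&roi))
im=cv2.imread("pics/top0.png")[140:260,105:225];cv2.imwrite("pics/c_top.png",cv2.resize(im,(600,600),interpolation=cv2.INTER_CUBIC))
im=cv2.imread("pics/scene0.png")[225:355,280:425];cv2.imwrite("pics/c_sc.png",cv2.resize(im,None,fx=4,fy=4,interpolation=cv2.INTER_CUBIC))
E
```

```text
top turq [((np.float64(288.3), np.float64(218.0)), 1368, (268, 198, 42, 41))]
top blue [((np.float64(173.9), np.float64(226.7)), 101, (169, 222, 11, 11)), ((np.float64(144.9), np.float64(241.8)), 105, (140, 237, 11, 11))]
top trough [((np.float64(134.8), np.float64(176.3)), 510, (124, 157, 22, 41))]
top black []
top white [((np.float64(142.5), np.float64(180.8)), 54, (135, 158, 12, 42)), ((np.float64(194.6), np.float64(161.6)), 30, (192, 159, 6, 6)), ((np.float64(193.4), np.float64(172.4)), 30, (191, 170, 6, 6))]
top brass [((np.float64(145.6), np.float64(212.7)), 48, (140, 207, 12, 12)), ((np.float64(146.0), np.float64(212.1)), 33, (143, 209, 6, 7))]
scene turq [((np.float64(256.4), np.float64(184.7)), 1141, (235, 169, 44, 33))]
scene blue [((np.float64(366.2), np.float64(247.1)), 126, (359, 242, 15, 11)), ((np.float64(405.7), np.float64(254.0)), 128, (399, 249, 14, 12))]
scene trough [((np.float64(364.6), np.float64(251.4)), 32, (359, 246, 14, 9)), ((np.float64(404.8), np.float64(258.3)), 29, (398, 253, 15, 9)), ((np.float64(380.5), np.float64(312.6)), 1139, (356, 290, 50, 47))]
scene black [((np.float64(213.5), np.float64(228.3)), 23, (211, 226, 6, 5)), ((np.float64(213.4), np.float64(232.4)), 42, (208, 228, 12, 8)), ((np.float64(358.1), np.float64(266.2)), 56, (352, 258, 15, 13)), ((np.float64(359.8), np.float64(262.0)), 34, (357, 259, 7, 6))]
scene white [((np.float64(311.6), np.float64(253.8)), 72, (307, 250, 10, 9)), ((np.float64(301.8), np.float64(261.9)), 74, (297, 258, 11, 9))]
scene brass []
```

View pics/c_top.png

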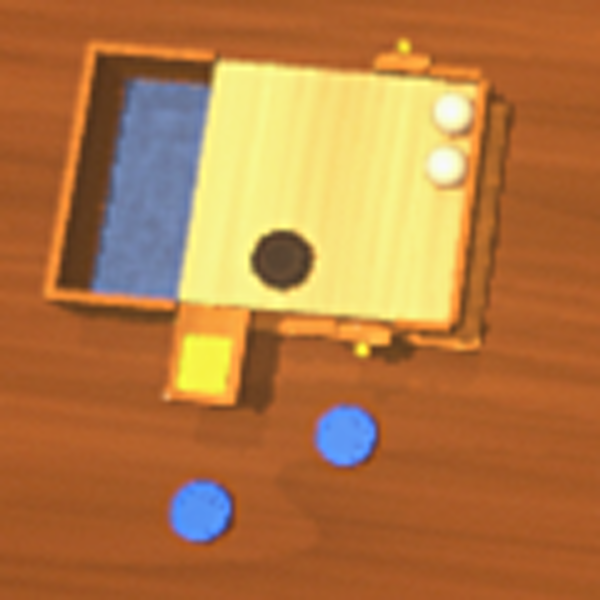

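View pics/c_sc.png

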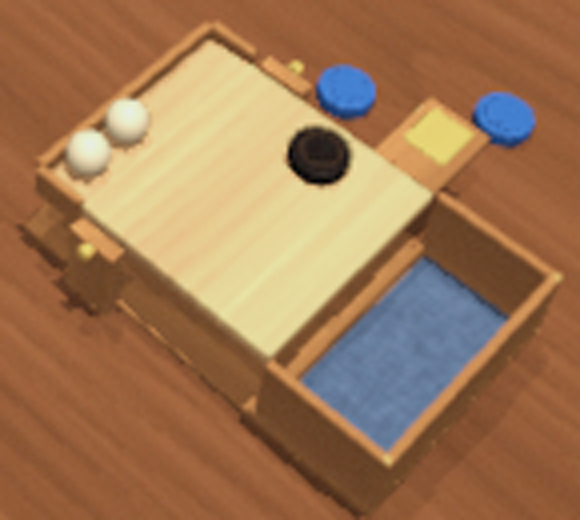

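The crops confirm it: a black disc on the board near the paddle side, two white balls in the gutter at the +x end, and blue discs only on the tabletop. Next I'll fit the stand pose.

```bash
python3 - <<'E'
from h import *
f=lambda x,y:((x+.5)/5-.5+105,(y+.5)/5-.5+140)
g=lambda x,y:((x+.5)/4-.5+280,(y+.5)/4-.5+225)
def P(t,n,uv,z): p=onplane(n,*uv,z);print(t,n,p.round(4));return p
a=P("front+x","top",f(214,60),.055);b=P("front-x","top",f(180,303),.055)
a2=P("front+x","scene",g(269,358),.055);b2=P("front-x","scene",g(434,196),.055)
for p,q in((a,b),(a2,b2)):
    d=p-q;print("len",np.linalg.norm(d),"yaw",np.degrees(np.arctan2(d[1],d[0])))
P("brass","top",f(205,364),.055);P("brass","scene",g(441,137),.055)
P("chk","top",f(282,259),.063);P("chk","scene",g(320,151),.065)
P("ball1","top",f(453,114),.06);P("ball1","scene",g(88,153),.06)
P("ball2","top",f(447,166),.06);P("ball2","scene",g(128,121),.06)
for n in("top","scene"):
    im=cv2.imread(f"pics/{n}0.png");H,S,V=cv2.split(cv2.cvtColor(im,cv2.COLOR_BGR2HSV))
    m=((H>78)&(H<100)&(S>100)).astype(np.uint8)
    if n=="top": m[:, :260]=0;m[:,315:]=0
    c=max(cv2.findContours(m,0,1)[0],key=cv2.contourArea)
    pts=np.array([onplane(n,*p[0],.030) for p in c])[:,:2].astype(np.float32)
    print("dish",n,cv2.minEnclosingCircle(pts),cv2.fitEllipse(pts))
P("spare","top",(282.5,160.5),.008);P("spare","scene",(213.6,230),.005)
P("blue1","top",(173.9,226.7),.01);P("blue2","top",(144.9,241.8),.01)
E
```

```text
front+x top [0.6255 0.2048 0.055 ]
front-x top [0.4841 0.1978 0.055 ]
front+x scene [0.6251 0.2044 0.055 ]
front-x scene [0.4854 0.2009 0.055 ]
len 0.14165176555947745 yaw 2.8268184252522226
len 0.1397790688136477 yaw 1.4600321750685497
brass top [0.452  0.1777 0.055 ]
brass scene [0.4504 0.18   0.055 ]
chk top [0.5138 0.1435 0.063 ]
chk scene [0.514  0.1453 0.065 ]
ball1 top [0.6083 0.0631 0.06  ]
ball1 scene [0.6041 0.0606 0.06  ]
ball2 top [0.5778 0.0618 0.06  ]
ball2 scene [0.5723 0.0603 0.06  ]
dish top ((0.4874298870563507, -0.2152768224477768), 0.0594269260764122) ((0.48727166652679443, -0.21496140956878662), (0.11499623954296112, 0.11534161865711212), 131.80007934570312)
dish scene ((0.48968252539634705, -0.2115466147661209), 0.06310630589723587) ((0.4893719553947449, -0.2121220976114273), (0.11482346802949905, 0.12350981682538986), 134.6622314453125)
spare top [ 0.659  -0.1821  0.008 ]
spare scene [ 0.6605 -0.1803  0.005 ]
blue1 top [0.4265 0.1048 0.01  ]
blue2 top [0.3746 0.1792 0.01  ]
```

The stand yaw is about 2.1° and the paddle is at (0.451, 0.179). The checker is at (0.514, 0.1445), the dish at (0.488, -0.214). The front edge measures 140–142 mm against 140, and the two views agree within 3 mm. I'll move above the paddle with the gripper shut.

>>> drive_tool:
  plan:
    - [[0.445,-0.957,-0.2,0,0,0.292],[0.445,-0.957,-0.2,0,0,0.292],[0.445,-0.957,-0.2,0,0,0.292],[0.445,-0.957,-0.2,0,0,0.292],[0.445,-0.957,-0.2,0,0,0.292],[0.445,-0.957,-0.2,0,0,0.292],[0.445,-0.957,-0.2,0,0,0.292],[0.445,-0.957,-0.2,0,0,0.292]]
  grip: 1
  force: 20

```text
time: 1.15
position: [0.3626, 0.3698, 0.3644]
tool_rot: [0.103, 0.995, -0.0, -0.0]
ft_force: [0.2, 0.3, 0.6]
grip_width: 0.0149
```

>>> drive_tool:
  plan:
    - [[0.445,-0.957,-0.4,0,0,0.292],[0.445,-0.957,-0.4,0,0,0.292],[0.445,-0.957,-0.4,0,0,0.292],[0.445,-0.957,-0.4,0,0,0.292],[0.445,-0.957,-0.4,0,0,0.292],[0.445,-0.957,-0.4,0,0,0.292],[0.445,-0.957,-0.4,0,0,0.292],[0.445,-0.957,-0.4,0,0,0.292]]

```text
time: 2.15
position: [0.4517, 0.1784, 0.2844]
tool_rot: [-0.019, 1.0, 0.0, 0.0]
ft_force: [-0.4, -0.1, 0.7]
grip_width: 0.0002
```

>>> drive_tool:
  plan:
    - [[0,0,0,0,0,0],[0,0,0,0,0,0]]

```text
time: 2.4
position: [0.4511, 0.1795, 0.2848]
tool_rot: [-0.018, 1.0, 0.0, -0.0]
ft_force: [-0.5, 0.9, 0.1]
grip_width: 0.0001
```

```bash
python3 - <<'E'
from h import *
a=camera("scene");b=camera("wrist")
cv2.imwrite("pics/s1.png",cv2.resize(np.hstack([a[200:360,270:430]]),None,fx=3.7,fy=3.7)[:,:,::-1]);cv2.imwrite("pics/w1.png",b[:,:,::-1])
E
```

```text
(no output)
```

View pics/s1.png

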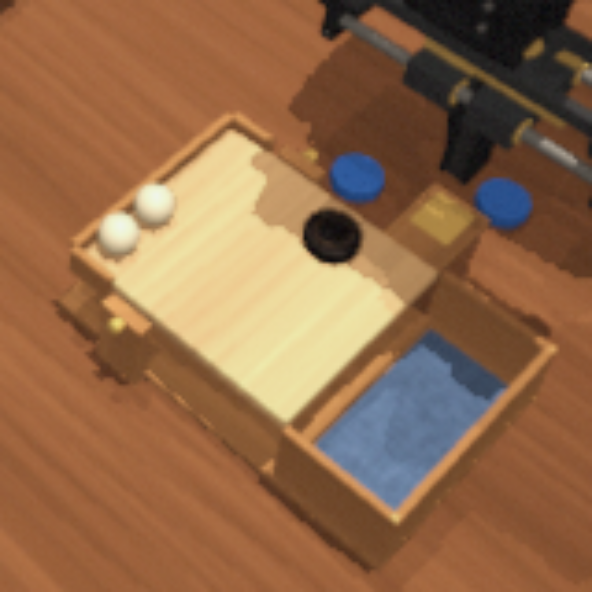

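View pics/w1.png

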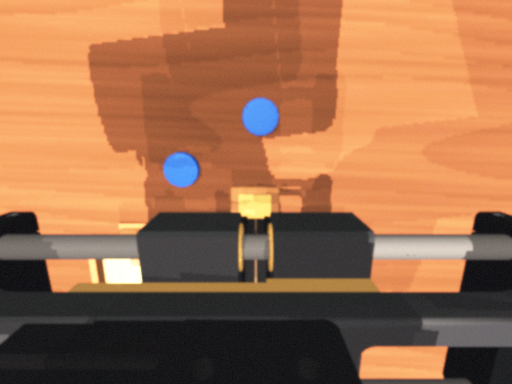

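The shut fingertips are above the brass plate (plate at crop (445,215)), clear of the balls and the blue discs. Pressing now.

>>> drive_tool:
  plan:
    - [[0,0,-0.9,0,0,0],[0,0,-0.7,0,0,0],[0,0,-0.3,0,0,0],[0,0,-0.2,0,0,0],[0,0,-0.2,0,0,0],[0,0,-0.2,0,0,0],[0,0,-0.1,0,0,0],[0,0,0,0,0,0]]

```text
time: 3.5
position: [0.4509, 0.1792, 0.2205]
tool_rot: [-0.019, 1.0, -0.0, -0.0]
ft_force: [-2.2, -1.3, 6.5]
grip_width: 0.0002
```

>>> drive_tool:
  plan:
    - [[0,0,-0.15,0,0,0],[0,0,-0.13,0,0,0],[0,0,0,0,0,0],[0,0,0,0,0,0],[0,0,0,0,0,0],[0,0,0,0,0,0],[0,0,0,0,0,0],[0,0,0,0,0,0]]

```text
time: 4.5
position: [0.451, 0.179, 0.2148]
tool_rot: [-0.019, 1.0, -0.0, 0.0]
ft_force: [-3.8, -3.4, 16.8]
grip_width: 0.0005
```

```bash
python3 - <<'E'
from h import *
a=camera("scene")
cv2.imwrite("pics/s2.png",cv2.resize(a[200:360,270:430],None,fx=3.7,fy=3.7)[:,:,::-1])
E
```

```text
(no output)
```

View pics/s2.png

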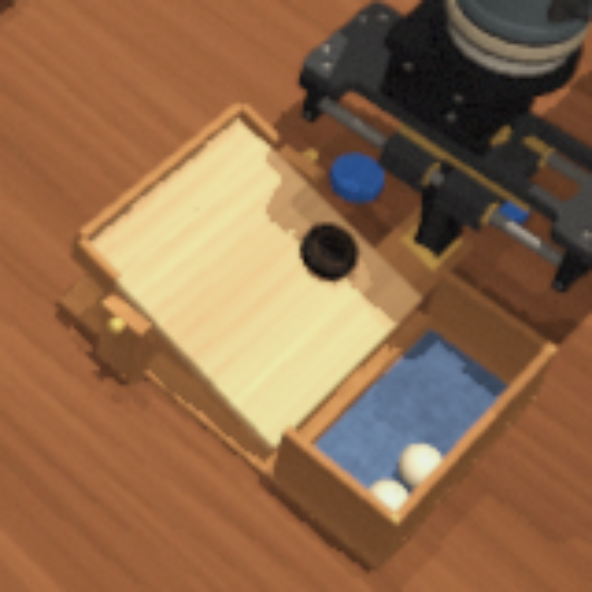

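Both balls are in the trough, at crop (420,465) and (388,497), and the checker is still on the board at (328,250). The 16.8 N shows the board has met its stop. I'll rise gently, then open the gripper.

>>> drive_tool:
  plan:
    - [[0,0,0.2,0,0,0],[0,0,0.2,0,0,0],[0,0,0.25,0,0,0],[0,0,0.25,0,0,0],[0,0,0.3,0,0,0],[0,0,0.6,0,0,0],[0,0,0.8,0,0,0],[0,0,0.8,0,0,0]]

```text
time: 5.55
position: [0.4515, 0.1791, 0.2989]
tool_rot: [-0.018, 1.0, -0.0, 0.0]
ft_force: [-0.2, -0.0, 0.4]
grip_width: 0.0004
```

>>> drive_tool:
  plan:
    - [[0,0,0.8,0,0,0],[0,0,0.6,0,0,0],[0,0,0,0,0,0],[0,0,0,0,0,0],[0,0,0,0,0,0],[0,0,0,0,0,0]]
  grip: 0.25

```text
time: 6.3
position: [0.4513, 0.1792, 0.3322]
tool_rot: [-0.018, 1.0, -0.0, -0.001]
ft_force: [0.6, 0.5, 0.0]
grip_width: 0.0524
```

```bash
python3 - <<'E'
from h import *
a=camera("scene");b=camera("top")
cv2.imwrite("pics/s3.png",a[:,:,::-1]);cv2.imwrite("pics/t3.png",b[:,:,::-1])
cv2.imwrite("pics/s3c.png",cv2.resize(a[225:355,280:425],None,fx=4,fy=4,interpolation=cv2.INTER_CUBIC)[:,:,::-1])
cv2.imwrite("pics/t3c.png",cv2.resize(b[140:260,105:225],(600,600),interpolation=cv2.INTER_CUBIC)[:,:,::-1])
print(robot.get_obs()["position"])
E
```

```text
[0.45135491 0.1791942  0.33234713]
```

View pics/s3c.png

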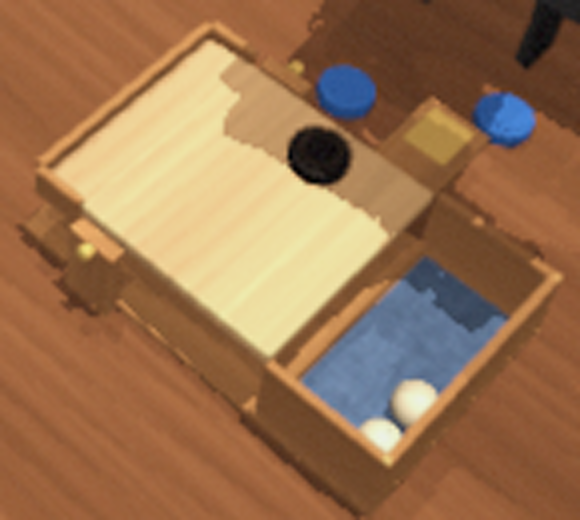

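View pics/t3c.png

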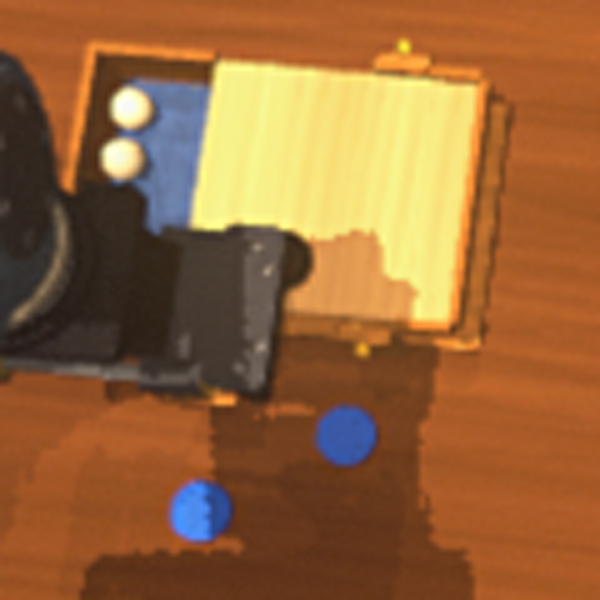

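The checker is back at crop (320,155), its original spot at about (0.514, 0.1445), and the board is level. I'll go over it, then down.

>>> drive_tool:
  plan:
    - [[0.63,-0.35,0,0,0,0],[0.63,-0.35,0,0,0,0],[0.63,-0.35,0,0,0,0],[0.63,-0.35,-0.4,0,0,0],[0,0,-0.9,0,0,0],[0,0,-0.9,0,0,0],[0,0,-0.5,0,0,0],[0,0,0,0,0,0]]

```text
time: 7.4
position: [0.5144, 0.1439, 0.2641]
tool_rot: [-0.018, 1.0, -0.0, -0.001]
ft_force: [1.3, 0.8, -0.2]
grip_width: 0.0652
```

```bash
python3 - <<'E'
from h import *
a=camera("scene");b=camera("wrist")
cv2.imwrite("pics/s4.png",cv2.resize(a[200:360,270:430],None,fx=3.7,fy=3.7,interpolation=cv2.INTER_CUBIC)[:,:,::-1]);cv2.imwrite("pics/w4.png",b[:,:,::-1])
print(robot.get_obs()["position"])
E
```

```text
[0.5147739  0.14413828 0.26543524]
```

View pics/s4.png

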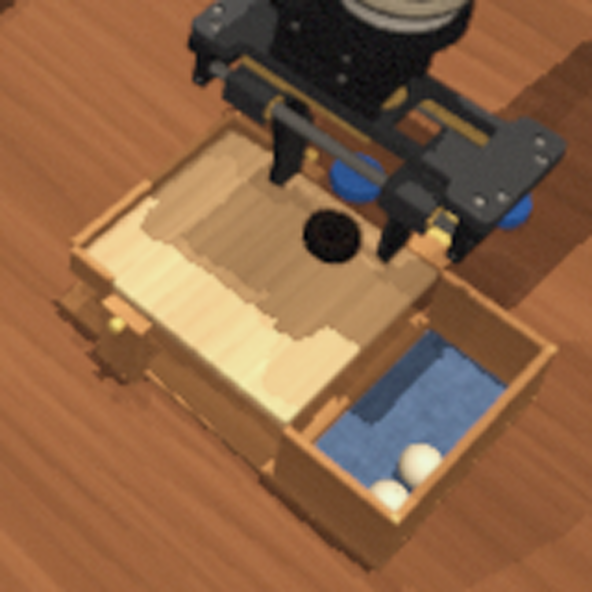

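View pics/w4.png

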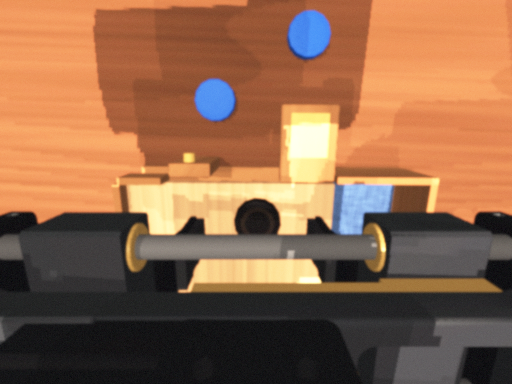

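The checker at wrist pixel (257,221) sits between the fingers. I'll cast it to a world point as a check.

```bash
python3 - <<'E'
from h import *
from scipy.spatial.transform import Rotation as R
o=robot.get_obs();m=camera_model("wrist");K=m["K"];T=np.eye(4);T[:3,:3]=R.from_quat(o["tool_rot"]).as_matrix();T[:3,3]=o["position"];W=T@m["tool_from_camera"]
for uv in((257,218),(257,221),(310,137)):
    d=W[:3,:3]@np.array([(uv[0]-K[0,2])/K[0,0],-(uv[1]-K[1,2])/K[1,1],-1]);c=W[:3,3]
    for z in(.055,.065):print(uv,c+d*(z-c[2])/d[2])
E
```

```text
(257, 218) [0.51484851 0.14576679 0.055     ]
(257, 218) [0.51138644 0.14557685 0.065     ]
(257, 221) [0.51723483 0.14585963 0.055     ]
(257, 221) [0.51364795 0.14566484 0.065     ]
(310, 137) [0.45383328 0.18045521 0.055     ]
(310, 137) [0.45356234 0.17845105 0.065     ]
```

The three views agree: (0.5137, 0.1457). Descending and gripping.

>>> drive_tool:
  plan:
    - [[0,0.05,-0.4,0,0,0],[0,0,-0.4,0,0,0],[0,0,-0.22,0,0,0],[0,0,0,0,0,0]]

```text
time: 8.0
position: [0.5142, 0.1455, 0.2391]
tool_rot: [-0.018, 1.0, -0.0, -0.001]
ft_force: [-0.4, 0.0, 0.3]
grip_width: 0.0652
```

>>> drive_tool:
  plan:
    - [[0,0,0,0,0,0],[0,0,0,0,0,0],[0,0,0,0,0,0],[0,0,0,0,0,0],[0,0,0,0,0,0],[0,0,0,0,0,0]]
  grip: 1
  force: 20

```text
time: 8.75
position: [0.5144, 0.1455, 0.2399]
tool_rot: [-0.018, 1.0, 0.0, 0.0]
ft_force: [0.2, 0.6, 1.1]
grip_width: 0.0331
```

The opening of 33 mm fits the 34 mm disc, so it is held. Lifting, then carrying to the dish.

>>> drive_tool:
  plan:
    - [[0,0,0.4,0,0,0],[0,0,0.8,0,0,0],[0,0,0.9,0,0,0],[0,0,0.9,0,0,0],[0,-0.5,0.3,0,0,0],[-0.07,-0.8,0,0,0,0],[-0.07,-0.8,0,0,0,0],[-0.07,-0.8,0,0,0,0]]

```text
time: 9.75
position: [0.5087, 0.0717, 0.322]
tool_rot: [-0.018, 1.0, -0.0, -0.0]
ft_force: [-0.9, -0.4, -1.0]
grip_width: 0.0327
```

>>> drive_tool:
  plan:
    - [[-0.07,-0.9,0,0,0,0],[-0.07,-0.9,0,0,0,0],[-0.07,-0.9,0,0,0,0],[-0.07,-0.9,0,0,0,0],[-0.07,-0.9,0,0,0,0],[-0.07,-0.9,0,0,0,0],[-0.07,-0.9,0,0,0,0],[-0.07,-0.9,0,0,0,0]]

```text
time: 10.75
position: [0.4945, -0.1084, 0.3219]
tool_rot: [-0.018, 1.0, 0.0, -0.001]
ft_force: [-0.1, 0.2, -0.2]
grip_width: 0.0332
```

```bash
python3 - <<'E'
from h import *
a=camera("scene");cv2.imwrite("pics/s5.png",a[:,:,::-1])
o=robot.get_obs();print(o["position"],o["q"],o["grip_width"],o["time"])
E
```

```text
[ 0.49489311 -0.11062164  0.3219851 ] [-0.44014987  0.49485055  1.80677694 -0.00236001  0.83908656 -2.04423652] 0.032875853445850534 10.8
```

View pics/s5.png

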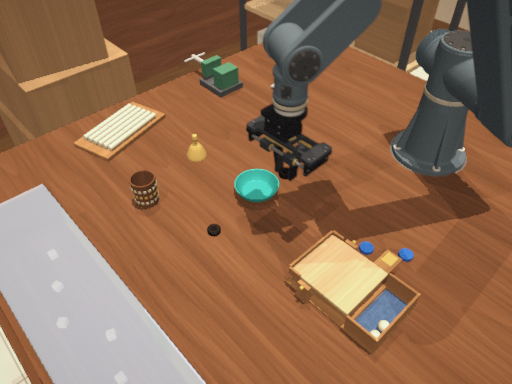

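The checker is held; the dish and other things are undisturbed. The balls are in the trough at (375–385,325–335). Moving over the dish and starting down.

>>> drive_tool:
  plan:
    - [[-0.07,-0.8,0,0,0,0],[-0.07,-0.8,0,0,0,0],[-0.07,-0.8,0,0,0,0],[-0.07,-0.8,0,0,0,0],[0,-0.6,0,0,0,0],[0,-0.32,-0.8,0,0,0],[0,0,-0.8,0,0,0],[0,0,-0.6,0,0,0]]

```text
time: 11.8
position: [0.4881, -0.2104, 0.2664]
tool_rot: [-0.018, 1.0, 0.0, -0.0]
ft_force: [0.1, 0.0, -0.5]
grip_width: 0.0329
```

```bash
python3 - <<'E'
from h import *
a=camera("scene");b=camera("wrist")
cv2.imwrite("pics/s6.png",cv2.resize(a[90:250,180:340],None,fx=3.7,fy=3.7,interpolation=cv2.INTER_CUBIC)[:,:,::-1]);cv2.imwrite("pics/w6.png",b[:,:,::-1])
o=robot.get_obs();print(o["position"],o["grip_width"],o["time"])
E
```

```text
[ 0.48767108 -0.20988372  0.2657227 ] 0.03324244839235482 11.9
```

View pics/s6.png

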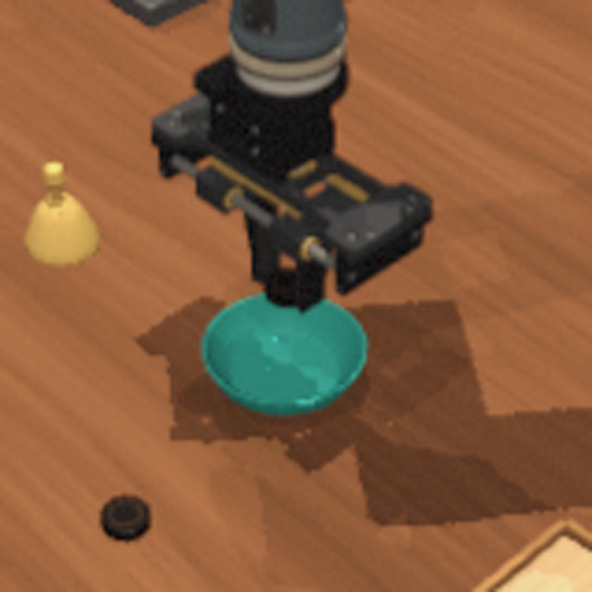

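View pics/w6.png

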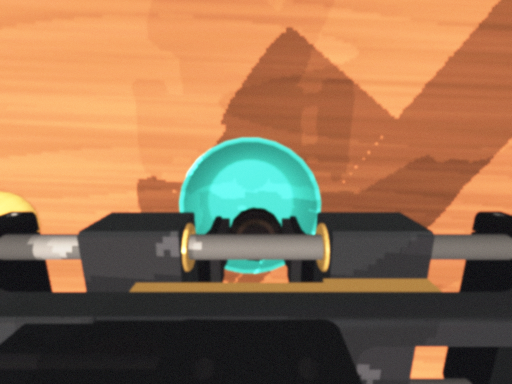

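The wrist view puts the dish's centre column at 250.5, so it is about 4 mm further to -y. That agrees with the first measurement. Lowering in.

>>> drive_tool:
  plan:
    - [[0,-0.16,-0.5,0,0,0],[0,0,-0.6,0,0,0],[0,0,-0.6,0,0,0],[0,0,-0.6,0,0,0],[0,0,-0.4,0,0,0],[0,0,-0.2,0,0,0],[0,0,0,0,0,0]]

```text
time: 12.78
position: [0.4881, -0.214, 0.1944]
tool_rot: [-0.018, 1.0, 0.0, -0.0]
ft_force: [-0.1, -0.8, -0.3]
grip_width: 0.0329
```

```bash
python3 - <<'E'
from h import *
a=camera("scene")
cv2.imwrite("pics/s7.png",cv2.resize(a[90:250,180:340],None,fx=3.7,fy=3.7,interpolation=cv2.INTER_CUBIC)[:,:,::-1])
o=robot.get_obs();print(o["position"],o["grip_width"],o["time"],o["ft_force"])
E
```

```text
[ 0.48820809 -0.21407774  0.19478001] 0.03290965851125645 12.825 [-0.90969352 -0.0087614   0.52332716]
```

View pics/s7.png

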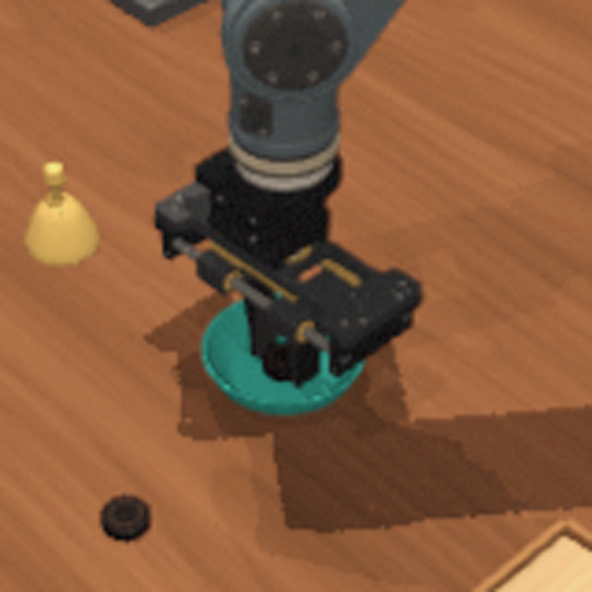

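The checker is well below the rim, a few mm above the bottom, with no contact force. A touch lower, then release with a small opening.

>>> drive_tool:
  plan:
    - [[0,0,-0.1,0,0,0],[0,0,0,0,0,0]]

```text
time: 13.08
position: [0.4882, -0.2141, 0.1925]
tool_rot: [-0.018, 1.0, -0.0, 0.0]
ft_force: [-0.5, -0.2, -0.1]
grip_width: 0.0329
```

>>> drive_tool:
  plan:
    - [[0,0,0,0,0,0],[0,0,0,0,0,0],[0,0,0,0,0,0],[0,0,0,0,0,0]]
  grip: 0.5

```text
time: 13.58
position: [0.4881, -0.214, 0.1923]
tool_rot: [-0.018, 1.0, -0.0, 0.0]
ft_force: [0.8, 0.1, -0.4]
grip_width: 0.0435
```

>>> drive_tool:
  plan:
    - [[0,0,0.3,0,0,0],[0,0,0.6,0,0,0],[0,0,0.8,0,0,0],[0,0,0.8,0,0,0],[0,0,0.8,0,0,0],[0,0,0.8,0,0,0],[-0.8,0.5,0.5,0,0,0],[-0.8,0.5,0.5,0,0,0]]

```text
time: 14.58
position: [0.4476, -0.1887, 0.3213]
tool_rot: [-0.018, 1.0, -0.001, 0.001]
ft_force: [-0.3, 0.5, 0.4]
grip_width: 0.0436
```

>>> drive_tool:
  plan:
    - [[0,0.8,0.5,0,0,0],[0,0.8,0.5,0,0,0],[0,0.8,0,0,0,0],[0,0.8,0,0,0,0],[0,0,0,0,0,0],[0,0,0,0,0,0]]

```text
time: 15.32
position: [0.4488, -0.109, 0.3451]
tool_rot: [-0.019, 1.0, -0.0, 0.001]
ft_force: [0.0, -0.1, 0.5]
grip_width: 0.0435
```

```bash
python3 - <<'E'
from h import *
a=camera("scene");b=camera("top")
cv2.imwrite("pics/s8.png",a[:,:,::-1]);cv2.imwrite("pics/t8.png",b[:,:,::-1])
o=robot.get_obs();print(o["position"],o["grip_width"],o["time"],o["ft_force"])
E
```

```text
[ 0.44857905 -0.1095227   0.34490235] 0.043415385532588203 15.425 [-0.50665288 -0.59003193  0.45831664]
```

View pics/s8.png

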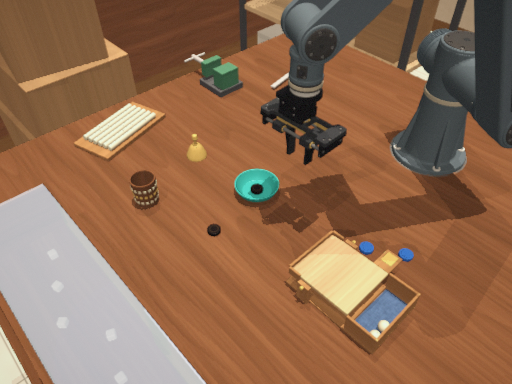

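View pics/t8.png

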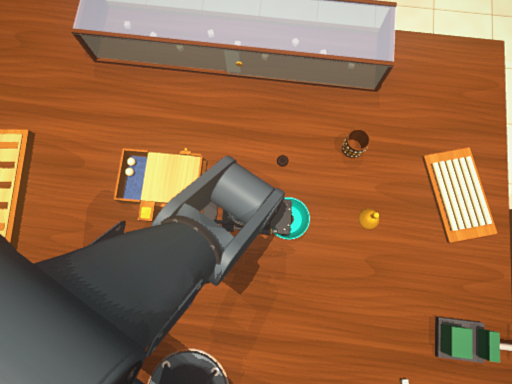

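The scene view shows the checker flat in the middle of the dish at (257,189) and both balls in the trough. The cup, bell, spare and dish are at their original pixels and the hand is clear. Handing in.

```bash
python3 -c "
from h import *
print(onplane('scene',257,189,.015)); print(robot.hand_in())"
```

```text
[ 0.49019557 -0.20883475  0.015     ]
the job is handed in; nothing more can be done
None
```

The job is done and handed in at about 15.4 s, well inside the 45 s limit; the hand-in reported no verdict.

- **Balls:** I pressed the paddle down to its stop with the gripper shut. Both balls rolled into the trough, the checker stayed on the board, and the hand stayed clear of the balls.
- **Checker:** I gripped it along the stand's y, at an opening of 33 mm for the 34 mm disc. I lowered it inside the rim and released it a few mm above the bottom of the dish.
- **Last checks:** The scene view placed the checker at (0.490, -0.209), about 5 mm from the measured dish centre. Both balls were in the trough, and the dish, spare checker, cup and bell were at their starting pixels. The hand was clear and near-zero force was measured.
- **Limits of the checks:** No check failed. The two camera views of the dish differed by about 3 mm. In the last top view the arm hid the inside of the dish, so only the scene camera confirms the checker's final position.

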